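# Hang the off-centre pan on the spring balance

## Task

Pick up the steel pan hanger by the flat tab on its top and hang it by its notch on the balance's rod, between the two collars. Its weight sits off to one side and the rod is sprung: feel how heavy it is, let it hang at its natural lean and ease it down until the spring carries all of it, then let go gently, so that it neither bounces nor swings when it comes free. Do not bang, overload or overstretch the balance, and leave the other things on the bench where they are.

Things in the scene. Friction and masses are not known exactly. Their poses are not given: they have to be found in the camera images.
- hanger: C-shaped steel pan hanger standing on the bench, 0.33 to 0.88 kg (varies). Origin under the centre of its round pan (80 mm across, 5 thick), z up, x across the flat frame. An upright strip (8 in x, 10 in y) stands at y = +41; a top arm at z = 143 to 155 runs back over the pan. A slug on the pan at y = +19 is off-centre. The arm-to-pan window is open along x and to -y. Hang it either way round.
- hanger_notch (a point): point 130 mm above the hanger's underside on its z axis, axes as the hanger: the rod's axis lies here when hung. The notch, under the arm, opens down: inverted 90 degree V, 31 wide at the mouth, 8 thick in x, lips at y = +-16 to 21 ending at z = 110. Hung freely the hanger leans 0.23 rad, turned about its x axis: its z axis leans toward its own +y, the pan swings toward its -y.
- hanger_tab (a point): grip point: middle of the upright flat tab on the hanger's top arm, straight above the notch, 178 mm above the underside; axes as the hanger. The tab spans z = 155 to 197 mm, is 26 wide in y and 8 thick in x: pinch it across x
- rod_seat (a point): point on the rod's axis midway between its collars, 240 mm above the bench when unloaded; sinks with the carriage. x runs along the rod (8 across) from its free tip at x = -25 to the carriage's face at x = +102; z up. Collars (18 across, 5 wide) leave an 18 gap, x = -9 to +9. Column at x = +116 to +140, its top 39 above the unloaded rod; base plate 14 high on the bench below.
- spring_stand: the spring balance, fixed: grey base plate 210x90 mm, aluminium column 279 high with a sprung carriage and rod that points toward the robot. Origin on the bench straight below rod_seat, x along the rod toward the column, z up
- carriage (a joint): sag of the sprung carriage and its rod, straight down, in m: 0 unloaded, end stop 0.085; gentle work stays under 0.075. It begins to sink at 0.4 N and then gives 130 N per m (a load of F newtons sags (F - 0.4)/130 m), little damping, about 0.1 N friction. It may be pressed with 18 N at most
- bottle: bystander: small white bottle, 42 wide, 91 high, origin under its centre
- beaker: bystander: small beaker, 45 wide, 59 high, origin under its centre
- timer: bystander: small desk timer, 58x66x21, origin under its centre
- tape: bystander: roll of tape lying flat, 100 wide, 25 high, origin under its centre
Not all that is in view belongs to the job. Leave any green look-alike of the hanger alone.

How it is judged:
On the way, in this order (a step that is already met when the one before it is completed fails the run):
1. the hanger is lifted clear of the bench (height (world z) of hanger above 0.04 m and contact force between the fingers and hanger above 1 N), for 0.2 s.
2. the hanger's notch sits on the rod between the collars and pulls it down, still in the fingers (distance between hanger_notch and rod_seat below 0.009 m and value of joint carriage above 0.008 m and contact force between the fingers and hanger above 1 N), for 0.2 s.
At the end, for the whole second after the job is handed in: The hanger hangs free on the rod between the two collars (notch within 9 mm of the seat point), the spring sags under it by more than 15 mm, it leans less than 0.4 rad and is at rest (under 40 mm/s and 0.3 rad/s) (distance between hanger_notch and rod_seat below 0.009 m and value of joint carriage above 0.015 m and angle between hanger's own z axis and vertical below 0.4 rad and linear speed of hanger below 0.04 m/s and angular speed of hanger below 0.3 rad/s); the robot touches nothing.
It fails at once if the balance bounced: with the hanger out of the fingers its carriage moved faster than 0.08 m/s (contact force between the fingers and hanger below 0.02 N and (velocity of joint carriage above 0.08 m/s or velocity of joint carriage below -0.08 m/s)).
It fails at once if the hanger swung or was dropped: out of the fingers it turned faster than 1 rad/s or moved faster than 0.2 m/s (contact force between the fingers and hanger below 0.02 N and (angular speed of hanger above 1 rad/s or linear speed of hanger above 0.2 m/s)).
It fails at once if the hanger pressed on the balance with more than 18 N (contact force between hanger and spring_stand above 18 N).
It fails at once if the balance was overstretched: sag over 78 mm (value of joint carriage above 0.078 m).
It fails at once if a bystander was moved more than 30 mm (distance of any of bottle, beaker, timer, tape from where it was at the start of the episode above 0.03 m).
It also fails if it takes over 48 s, if anything falls off the work surface, if the arm or the gripper's body presses on something with over 40 N, if the wrist force passes 120 N, or if a joint passes its speed limit or range.

## Robot

A 6-joint arm with a two-finger parallel gripper is mounted at the origin on a cart in front of the work surface, level with it; the furniture and walls round the work are solid. World frame = base frame: x ahead of the robot, y to its left, z up, the work surface at z = 0. Lengths are in m, angles in rad, forces in N, time in s.
With the tool pointing down it reaches from about 0.35 to 0.775 m from the base axis. Payload 7.3 kg.
Tool frame: the origin (TCP) lies at the very end of the fingers, on their centre line; the grasp point (between the pads) lies 19 mm behind it; z points along the fingers, y is the line along which they close (so a half turn about z gives the same grasp; the last joint's range is limited). The gripper opens to 92 mm and grips with 3 to 60 N. Pads are 19 mm wide; open, the fingers measure 130 mm over their backs; the gripper's body (75 mm by 190 mm) begins 47 mm behind the grasp point.
Start: joints at [-1.494, 0.342, 1.524, -0, 1.275, -0.146], TCP at [0.116, -0.512, 0.227] pointing down, gripper open.
Joint ranges: [-2.53, 2.53], [-0.77, 2.02], [0.04, 2.7], [-1, 4.14], [0.28, 2.66], [-3.11, 3.11]. Speed limits (rad/s): [2.57, 2.57, 3.14, 3.14, 3.14, 3.14].

## Interface

Orientations are given as [roll, pitch, yaw] about the fixed x, y, z axes, in that order (R = Rz(yaw) Ry(pitch) Rx(roll)).
In Python, from cell import robot, read_camera, get_calibration gives the robot as it stands. The module is installed in compiled form; this text tells all that it offers.
- The arm moves only by the tool send_rows, never from a script. Its argument "plan" is a list of rows, each a list of 2 entries, a list of its own where there are three numbers: the shift along the tool's x, y, z as a fraction of full scale, then the turn, a rotation vector about the tool's x, y, z as a fraction of full scale. A call has exactly 10 rows; each row shifts and turns the commanded pose from where the row before left it, along the tool's axes as they then stand; what a row does not reach is not made up. Full scale, the value 1, is 0.025 m for a shift and 90 degrees for a turn. A row lasts 1/8 s, in which the tool goes at most 62.5 mm and 10.7 degrees, less where a joint would pass 70% of its speed; a pose out of reach is approached as far as the arm can. A call with a number of a shift or a turn outside -1 to 1 is refused whole. A call with a gripper value outside its range is refused whole. "gripper" is the opening, from -1 (shut) to 1 (fully open), so that 0 is half open, set as the call begins (left out, the last holds). The fingers move at their own pace and stop on an object; "force" is the grip in N (left out, the last holds). Time passes only in rows, so rows that do not move let the fingers close, or fill a call up. It gives the time, the measured TCP pose, the force, the opening and the grip force at its end, in the units of the state.
- robot.observe(): the state, without advancing time (a new reading comes with each control period).
- read_camera(name): name is "side" or "top" or "wrist"; returns (picture, depth): 480x640x3 uint8, blue, green, red; 480x640 float32, m along the optical axis (not along the pixel's ray), 0 where there is no reading.
- get_calibration(name): a dict with "intrinsics" (3x3 intrinsics, pixels), "dist_coeffs" ([k1, k2, p1, p2, k3] as OpenCV has them; the pictures are not rectified), "rvec" (rotation vector, rad) and "tvec" (3), from world to camera coordinates, as OpenCV has them. Camera axes: x right, y down, z forward; pixel columns grow to the right and rows downward; lengths in m; the calibration is good to about 2 mm. A picture is of the moment at which its call begins: read the wrist's pose just before it. get_calibration takes no time and is no camera call; for the wrist camera it gives the pose at the moment of the call.
- robot.hand_in(): hands the job in; it is judged then, once.
The state is a dict: "time": time; "qpos": joint angles; "qvel": joint speeds; "joint_efforts": joint torques, N m; "tool_pos": TCP position; "tool_rot": TCP orientation; "contact_force": force on the tool from outside, world axes, zero at the start; "torque": the same for the moment, N m; "opening": finger opening in m; "grip_force": force on a finger pad.
Only numpy, scipy, OpenCV 4.12 (cv2) and the standard library are available. Lean on these libraries where they do the work, as an engineer would, in place of code of your own. Each camera call takes 0.05 s, during which the arm holds its last target. There are 200 camera calls.

## Working session

There is one attempt and no reset: what is moved stays moved. The work goes in short steps, Python scripts to look and compute and a tool call to move; the robot and the scene stay as the last step left them, time stands still between calls to the robot, and variables do not carry over. Pictures are saved under pics/ and viewed, at most 10 in all, crops included, and the job is handed in when it is done.

Besides the shell and the picture viewer there is one more tool, called after ">>>" by a JSON object that holds its "fn" and its "kwargs", one argument or row to a line. send_rows: Moves the arm, as the interface text tells. Shift numbers are shares of 0.025 m and turn numbers shares of 90 degrees, none past 1 either way. Its arguments: {"type":"object","properties":{"plan":{"type":"array"},"gripper":{"type":"number"},"force":{"type":"number"}},"required":["plan"]}

```bash
mkdir -p pics
cat > h.py <<'E'
import numpy as np,cv2
from cell import robot,read_camera,get_calibration
def cloud(name):
    c=get_calibration(name);im,d=read_camera(name)
    K=np.array(c["intrinsics"]);D=np.array(c["dist_coeffs"])
    R=cv2.Rodrigues(np.array(c["rvec"],float))[0];t=np.array(c["tvec"],float).ravel()
    v,u=np.mgrid[0:480,0:640]
    p=cv2.undistortPoints(np.stack([u,v],-1).reshape(-1,1,2).astype(np.float64),K,D).reshape(480,640,2)
    P=np.dstack([p,np.ones((480,640))])*d[...,None]
    W=(P-t)@R; W[d==0]=np.nan
    return im,W
E
python3 - <<'E'
from h import *
for n in("top","side"):
    im,W=cloud(n);cv2.imwrite(f"pics/{n}0.png",im);np.savez(f"{n}0.npz",im=im,W=W)
    c=get_calibration(n);R=cv2.Rodrigues(np.array(c["rvec"]))[0];print(n,-R.T@np.array(c["tvec"]).ravel(),R[2])
s=robot.observe();print(s)
E
```

```text
top [ 0.39953891 -0.14455978  1.26526832] [ 0.06628801 -0.00999171 -0.9977505 ]
side [0.04003335 0.75157712 0.72619104] [ 0.39318392 -0.78241748 -0.48293819]
{'time': 0.1, 'qpos': array([-1.49402113e+00,  3.42645651e-01,  1.52491421e+00,  2.01822813e-05,
        1.27539812e+00, -1.45997822e-01]), 'qvel': array([-0.00047602, -0.00211549, -0.0021192 , -0.00037445,  0.00138202,
        0.0002006 ]), 'joint_efforts': array([ 2.03280557e-03, -4.32004452e+01, -2.44692689e+01,  7.18915346e-02,
        5.26349852e-02, -4.82762255e-05]), 'tool_pos': array([ 0.11599193, -0.51165857,  0.22612084]), 'tool_rot': array([-3.14024466e+00, -2.17722322e-04,  2.22766984e-01]), 'contact_force': array([-0.61556084,  0.58555545, -0.00545747]), 'torque': array([1.41013594e-02, 6.25364301e-02, 7.28480731e-05]), 'grip_force': 0.0, 'opening': 0.09165647037295932}
```

View pics/top0.png

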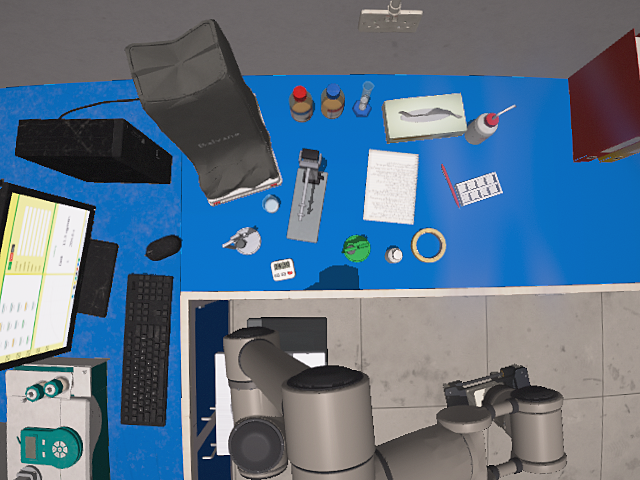

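View pics/side0.png

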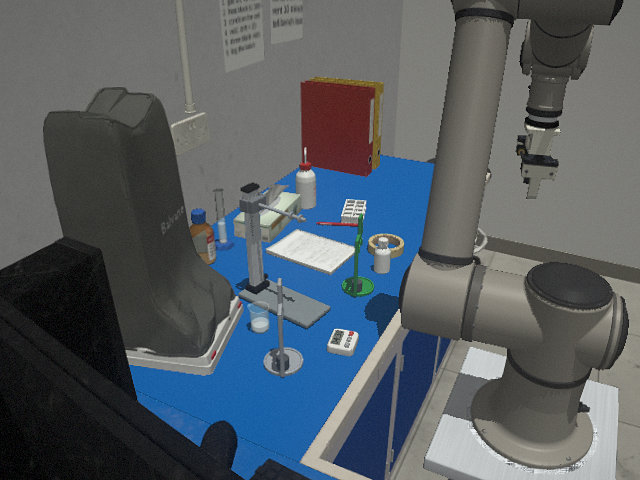

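The top view shows the steel hanger at about (243,240), the stand at (307,195) with its rod near (311,195), and the green look-alike at (355,248). In the side view the hanger is at (282,330) and the stand at (265,250).

```bash
python3 - <<'E'
from h import *
z=np.load("top0.npz");im,W=z["im"],z["W"]
def sel(u0,u1,v0,v1,zl,zh,W=W):
    S=W[v0:v1,u0:u1];m=(S[...,2]>zl)&(S[...,2]<zh);return S[m]
def desc(n,P):
    if len(P)<5:print(n,len(P));return
    r=cv2.minAreaRect((P[:,:2]*1000).astype(np.float32));c=P.mean(0)
    w,v=np.linalg.eigh(np.cov(P[:,:2].T));print(n,len(P),"mean",c.round(4),"rect",np.round(r[0],1),np.round(r[1],1),round(r[2],1),"axis",v[:,1].round(3),"z",P[:,2].min().round(4),P[:,2].max().round(4))
desc("tabtop",sel(215,270,215,265,.18,.215)); desc("arm",sel(215,270,215,265,.135,.165));desc("pan",sel(215,275,215,265,.003,.01))
desc("slug",sel(215,275,215,265,.012,.1))
desc("rod",sel(290,330,178,225,.22,.26));desc("coltop",sel(290,330,140,190,.265,.30));desc("base",sel(280,330,140,250,.010,.018))
for n,b in dict(bottle=(383,405,240,268),beaker=(258,284,190,216),timer=(268,300,255,285),tape=(408,450,225,268),green=(335,375,225,270)).items(): desc(n,sel(*b,.012,.25))
z=np.load("side0.npz");im,W=z["im"],z["W"]
desc("S tab",sel(250,310,270,380,.157,.21,W));desc("S tabtop",sel(250,310,270,380,.19,.21,W)); desc("S strip",sel(250,310,270,380,.05,.14,W));desc("S pan",sel(250,310,330,390,.003,.009,W))
desc("S rod",sel(262,320,190,230,.2,.26,W));desc("S base",sel(230,340,280,330,.010,.018,W))
E
python3 - <<'E'
import numpy as np,cv2
a=np.load("top0.npz")["im"];b=np.load("side0.npz")["im"]
A=cv2.resize(a[140:280,215:335],None,fx=4,fy=4,interpolation=cv2.INTER_CUBIC)
B=cv2.resize(b[180:390,225:330],None,fx=2.66,fy=2.66,interpolation=cv2.INTER_CUBIC)
A=cv2.resize(A,(480,560));B=cv2.resize(B,(280,560));cv2.imwrite("pics/crop.png",np.hstack([A,B]))
E
```

```text
tabtop 43 mean [0.4755 0.0603 0.1947] rect [475.9  61.6] [ 8.7 25. ] 31.2 axis [-0.509  0.861] z 0.1802 0.2012
arm 75 mean [0.4677 0.075  0.1532] rect [469.6  73.4] [ 9.7 65.8] 30.1 axis [-0.487  0.874] z 0.1352 0.1639
pan 634 mean [0.479  0.0633 0.0053] rect [478.9  71.2] [173.9 143.1] 89.2 axis [0.335 0.942] z 0.003 0.01
slug 107 mean [0.4587 0.0676 0.0322] rect [462.7  33. ] [135.4  73.5] 66.7 axis [0.497 0.868] z 0.012 0.092
rod 166 mean [ 0.5545 -0.1084  0.244 ] rect [ 558.8 -108.4] [ 16.8 101.1] 81.5 axis [-0.986  0.167] z 0.2357 0.2506
coltop 184 mean [ 0.6569 -0.1264  0.2784] rect [ 657.5 -126.3] [39.7 24.8] 76.9 axis [0.185 0.983] z 0.2719 0.283
base 1594 mean [ 0.5642 -0.1103  0.014 ] rect [581.7 -89.9] [134.6 210. ] 80.3 axis [-0.986  0.169] z 0.01 0.018
bottle 216 mean [ 0.4264 -0.3518  0.0661] rect [ 426.6 -356.8] [41.8 39.5] 88.5 axis [-0.998 -0.056] z 0.0121 0.0945
beaker 230 mean [ 0.5805 -0.0062  0.0316] rect [591.1  -3.6] [73.1 43.6] 16.9 axis [-0.848 -0.53 ] z 0.0121 0.0628
timer 432 mean [ 0.3918 -0.04    0.0184] rect [391.7 -39.7] [56.3 64. ] 10.7 axis [-0.248  0
[... 236 characters left out ...]
 0.0121 0.1999
S tab 117 mean [0.4706 0.0683 0.1827] rect [473.4  64.2] [ 8.4 25.2] 29.5 axis [-0.444  0.896] z 0.1573 0.1983
S tabtop 45 mean [0.4728 0.0643 0.1956] rect [472.9  63.9] [ 7.4 25.2] 30.3 axis [-0.437  0.899] z 0.1906 0.1983
S strip 424 mean [0.5372 0.0142 0.076 ] rect [563.3  -6.8] [ 51.2 315.3] 41.5 axis [-0.684  0.729] z 0.0501 0.1394
S pan 634 mean [0.4763 0.0603 0.0055] rect [488.3  55.5] [124.1 179. ] 27.8 axis [-0.826  0.563] z 0.003 0.0089
S rod 258 mean [ 0.5678 -0.1135  0.2431] rect [ 576.6 -118.5] [ 26.9 145.2] 73.3 axis [-0.961  0.278] z 0.2276 0.2559
S base 1746 mean [ 0.5581 -0.1016  0.0142] rect [ 561.7 -104.4] [237.1 198.3] 25.5 axis [-0.998  0.06 ] z 0.01 0.018
```

View pics/crop.png

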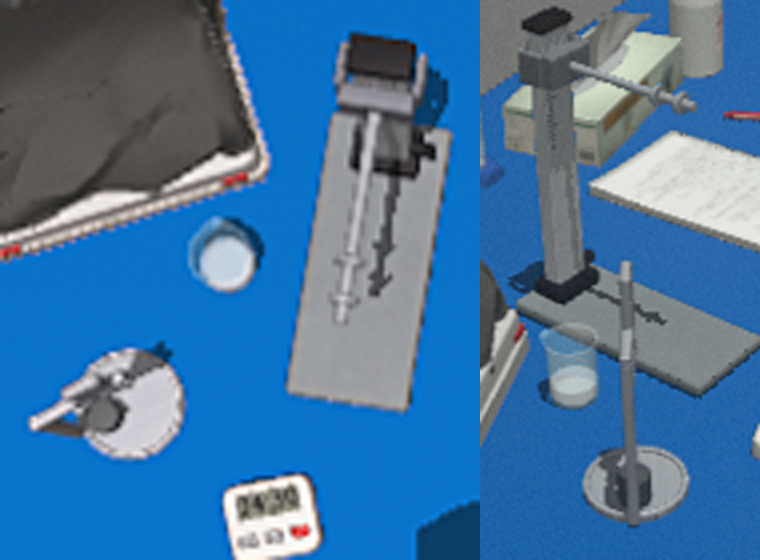

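>>> {"fn": "send_rows", "kwargs": {
  "plan": [
    [[0.9, -0.9, -1], [0, 0, 0]],
    [[0.95, -0.96, -1], [0, 0, 0]],
    [[0.95, -0.96, -1], [0, 0, 0]],
    [[0.95, -0.96, -1], [0, 0, 0]],
    [[0.95, -0.96, 0], [0, 0, 0]],
    [[0.95, -0.96, 0], [0, 0, 0]],
    [[0.95, -0.96, 0], [0, 0, 0]],
    [[0.95, -0.96, 0], [0, 0, 0]],
    [[0.95, -0.96, 0], [0, 0, 0]],
    [[0.95, -0.96, 0], [0, 0, 0]]
  ],
  "gripper": 1
}}

```text
time: 1.35
tool_pos: [0.2941, -0.2261, 0.3265]
tool_rot: [-3.141, 0.0, 0.223]
contact_force: [0.1, -0.0, -0.4]
opening: 0.0921
grip_force: 0.0
```

>>> {"fn": "send_rows", "kwargs": {
  "plan": [
    [[0.95, -0.96, 0], [0, 0, 0]],
    [[0.95, -0.96, 0], [0, 0, 0]],
    [[0.95, -0.96, 0], [0, 0, 0]],
    [[0.95, -0.96, 0], [0, 0, 0]],
    [[0.95, -0.96, 0], [0, 0, 0]],
    [[0.95, -0.96, 0], [0, 0, 0]],
    [[0.95, -0.96, 0], [0, 0, 0]],
    [[0.95, -0.96, 0], [0, 0, 0]],
    [[0.95, -0.96, 0], [0, 0, 0]],
    [[0.95, -0.96, 0], [0, 0, 0]]
  ]
}}

```text
time: 2.6
tool_pos: [0.4726, 0.0604, 0.3263]
tool_rot: [3.142, 0.001, 0.223]
contact_force: [0.5, -0.2, 0.8]
opening: 0.092
grip_force: 0.0
```

>>> {"fn": "send_rows", "kwargs": {
  "plan": [
    [[0, 0, 0], [0, 0, -0.118]],
    [[0, 0, 0], [0, 0, -0.118]],
    [[0, 0, 0], [0, 0, -0.118]],
    [[0, 0, 0], [0, 0, -0.118]],
    [[0, 0, 0], [0, 0, -0.118]],
    [[0, 0, 0], [0, 0, -0.118]],
    [[0, 0, 0], [0, 0, -0.118]],
    [[0, 0, 0], [0, 0, -0.118]],
    [[0, 0, 0], [0, 0, -0.118]],
    [[0, 0, 0], [0, 0, -0.118]]
  ]
}}

```text
time: 3.85
tool_pos: [0.4721, 0.0593, 0.3263]
tool_rot: [-3.141, -0.0, 2.082]
contact_force: [0.2, 1.1, -0.4]
opening: 0.092
grip_force: 0.0
```

```bash
cat >> h.py <<'E'
def desc(n,P):
    if len(P)<5:print(n,len(P));return
    r=cv2.minAreaRect((P[:,:2]*1000).astype(np.float32))
    w,v=np.linalg.eigh(np.cov(P[:,:2].T));print(n,len(P),"mean",P.mean(0).round(4),"rect",np.round(r[0],1),np.round(r[1],1),round(r[2],1),"axis",v[:,1].round(3),np.degrees(np.arctan2(v[1,1],v[0,1])).round(1))
def near(W,x,y,r,zl,zh):
    S=W.reshape(-1,3);return S[(np.hypot(S[:,0]-x,S[:,1]-y)<r)&(S[:,2]>zl)&(S[:,2]<zh)]
E
python3 - <<'E'
from h import *
s=robot.observe();print(s["time"],s["tool_pos"],s["tool_rot"])
im,W=cloud("wrist");cv2.imwrite("pics/w1.png",im);np.savez("w1.npz",im=im,W=W)
for n,w in(("wrist",W),("top",np.load("top0.npz")["W"]),("side",np.load("side0.npz")["W"])):
    print(n);desc("tabtop",near(w,.475,.063,.03,.185,.21));desc("arm",near(w,.465,.08,.05,.145,.16))
    P=near(w,.55,-.105,.07,.225,.27);desc("rod",P)
    e=np.array([np.cos(np.radians(-9.7)),np.sin(np.radians(-9.7))]);nn=np.array([-e[1],e[0]])
    o=np.array([.5312,-.105]);a=(P[:,:2]-o)@e*1000;b=(P[:,:2]-o)@nn*1000
    for k in range(-32,60,3):
        m=(a>=k)&(a<k+3)
        if m.sum(): print(k,m.sum(),b[m].min().round(1),b[m].max().round(1),(P[m,2].max()*1000).round(1),end=" | ")
    print()
w=np.load("top0.npz")["W"].reshape(-1,3);m=(w[:,2]>.25)&(w[:,0]>.4)&(w[:,0]<.75)&(w[:,1]>-.08)&(w[:,1]<.3);print("tall obst minx",w[m].min(0),w[m&(w[:,0]<w[m][:,0].min()+.05)].mean(0))
E
```

```text
3.85 [0.47212558 0.05932902 0.32632309] [-3.14080336e+00 -3.89148359e-04  2.08244827e+00]
wrist
tabtop 442 mean [0.4745 0.0633 0.1955] rect [474.9  62.5] [ 8.5 25.1] 29.1 axis [-0.475  0.88 ] 118.4
arm 489 mean [0.4613 0.0875 0.1544] rect [461.7  86.9] [ 7.8 35.8] 29.3 axis [-0.472  0.882] 118.2
rod 1
-23 1 0.9 0.9 236.7 | 
top
tabtop 40 mean [0.4755 0.0605 0.1957] rect [475.9  61.6] [ 8.7 25. ] 31.2 axis [-0.485  0.875] 119.0
arm 64 mean [0.4678 0.0755 0.1542] rect [469.6  73.5] [ 9.7 65.7] 30.1 axis [-0.483  0.876] 118.9
rod 179 mean [ 0.5588 -0.1091  0.244 ] rect [ 563.5 -108.2] [ 16.8 110.6] 82.8 axis [-0.986  0.168] 170.3
-23 6 -2.8 4.5 244.6 | -20 4 -2.2 4.8 243.9 | -17 5 -1.7 3.1 246.5 | -14 6 -3.5 6.4 250.1 | -11 13 -7.9 8.9 250.6 | -8 4 -2.7 4.6 249.3 | -5 4 -2.4 2.6 247.5 | -2 5 -2.1 3.0 245.3 | 1 3 -1.0 3.4 244.6 | 4 4 -3.0 3.8 243.9 | 7 4 -2.8 4.3 246.4 | 10 11 -7.0 7.1 250.5 | 13 10 -6.8 8.0 250.4 | 16 3 -1.4 3.4 245.4 | 19 6 -2.9 4.2 244.7 | 22 4 -2.8 4.8 247.6 | 25 5 -2.4 2.7 244.3 | 28 3 -1.9 3.2 246.3 | 31 5 -1.4 3.7 245.6 | 34 4 -3.3 4.3 245.4 | 37 5 -2.8 4.6 246.0 
[... 480 characters left out ...]
241.8 | -23 7 -2.9 2.5 244.3 | -20 5 -9.8 2.9 244.4 | -17 6 -2.4 10.5 247.8 | -14 17 -6.9 10.2 250.0 | -11 19 -12.2 7.8 250.0 | -8 1 -1.2 -1.2 246.9 | -5 2 -1.8 2.7 243.4 | -2 5 -1.5 2.2 245.1 | 1 6 -2.5 3.8 246.5 | 4 2 -0.8 -0.3 241.3 | 7 8 -3.7 2.7 248.3 | 10 27 -8.8 9.2 249.9 | 13 8 -5.5 7.6 250.3 | 19 3 -0.3 3.8 244.4 | 22 4 -0.8 4.0 245.6 | 25 5 -2.6 2.7 245.2 | 28 3 -0.1 2.5 243.0 | 31 4 -3.0 1.5 245.2 | 34 6 -1.6 2.7 245.5 | 37 4 -1.6 3.3 243.5 | 40 4 -4.2 1.9 244.7 | 43 3 -0.4 1.9 244.3 | 46 5 -1.8 1.7 244.0 | 49 5 -4.6 1.8 243.2 | 52 4 -2.0 3.2 244.1 | 55 4 -2.2 2.8 244.2 | 58 5 -3.2 2.7 245.4 | 
tall obst minx [ 0.6437559  -0.00140443  0.25006013] [0.67945905 0.22076715 0.31784063]
```

View pics/w1.png

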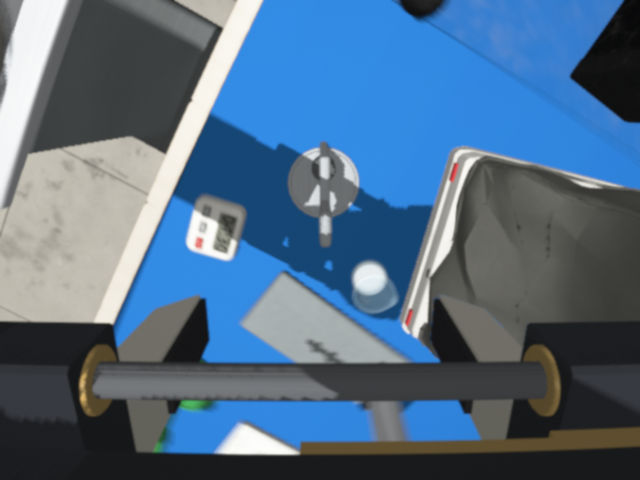

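The wrist view shows the tab at about (325,195), upright in the picture and between the fingers. It lies at (0.4747, 0.063) with yaw 118.3°, and its size and height agree with what is given. I descend onto it.

>>> {"fn": "send_rows", "kwargs": {
  "plan": [
    [[0.08, 0.16, 0.8], [0, 0, 0.01]],
    [[0, 0, 0.9], [0, 0, 0]],
    [[0, 0, 0.9], [0, 0, 0]],
    [[0, 0, 0.9], [0, 0, 0]],
    [[0, 0, 0.9], [0, 0, 0]],
    [[0, 0, 0.9], [0, 0, 0]],
    [[0, 0, 0.8], [0, 0, 0]],
    [[0, 0, 0.5], [0, 0, 0]],
    [[0, 0, 0], [0, 0, 0]],
    [[0, 0, 0], [0, 0, 0]]
  ]
}}

```text
time: 5.15
tool_pos: [0.4753, 0.063, 0.1623]
tool_rot: [3.141, 0.001, 2.06]
contact_force: [0.1, -0.5, 0.5]
opening: 0.0915
grip_force: 0.0
```

>>> {"fn": "send_rows", "kwargs": {
  "plan": [
    [[0, 0, 0], [0, 0, 0]],
    [[0, 0, 0], [0, 0, 0]],
    [[0, 0, 0], [0, 0, 0]],
    [[0, 0, 0], [0, 0, 0]],
    [[0, 0, 0], [0, 0, 0]],
    [[0, 0, 0], [0, 0, 0]],
    [[0, 0, 0], [0, 0, 0]],
    [[0, 0, 0], [0, 0, 0]],
    [[0, 0, 0], [0, 0, 0]],
    [[0, 0, 0], [0, 0, 0]]
  ],
  "gripper": -1,
  "force": 45
}}

```text
time: 6.4
tool_pos: [0.4747, 0.063, 0.1616]
tool_rot: [-3.141, -0.0, 2.061]
contact_force: [-0.5, 0.3, 0.0]
opening: 0.0079
grip_force: 45.0
```

Run:
```python
from h import *
s=robot.observe();print(s)
```

```text
{'time': 6.4, 'qpos': array([-2.81996285e-02,  3.25764356e-01,  1.74495158e+00, -7.55431293e-05,
        1.07133337e+00, -5.18003556e-01]), 'qvel': array([-3.92704997e-04,  6.08863303e-04,  1.82907332e-03,  3.90499738e-04,
       -6.16411977e-05,  2.52119777e-04]), 'joint_efforts': array([-1.12120856e-01, -3.93919122e+01, -2.20767474e+01,  6.24945369e-04,
       -1.53949368e-01, -6.97263109e-03]), 'tool_pos': array([0.47467606, 0.06302005, 0.16162361]), 'tool_rot': array([-3.14116308e+00, -1.68513496e-04,  2.06063641e+00]), 'contact_force': array([-0.48031587,  0.34327458,  0.04807109]), 'torque': array([ 0.01942354, -0.02782676, -0.02299513]), 'grip_force': 44.99333739280701, 'opening': 0.007896259115754615}
```

>>> {"fn": "send_rows", "kwargs": {
  "plan": [
    [[0, 0, -0.4], [0, 0, 0]],
    [[0, 0, -0.8], [0, 0, 0]],
    [[0, 0, -0.8], [0, 0, 0]],
    [[0, 0, -0.8], [0, 0, 0]],
    [[0, 0, -0.8], [0, 0, 0]],
    [[0, 0, -0.8], [0, 0, 0]],
    [[0, 0, -0.8], [0, 0, 0]],
    [[0, 0, -0.8], [0, 0, 0]],
    [[0, 0, -0.5], [0, 0, 0]],
    [[0, 0, 0], [0, 0, 0]]
  ]
}}

```text
time: 7.65
tool_pos: [0.4751, 0.063, 0.3246]
tool_rot: [3.141, 0.001, 2.061]
contact_force: [-0.7, 1.2, -7.1]
opening: 0.008
grip_force: 45.0
```

>>> {"fn": "send_rows", "kwargs": {
  "plan": [
    [[0, 0, 0], [0, 0, 0.05]],
    [[0, 0, 0], [0, 0, 0.05]],
    [[0, 0, 0], [0, 0, 0.05]],
    [[0, 0, 0], [0, 0, 0.05]],
    [[0, 0, 0], [0, 0, 0.05]],
    [[0, 0, 0], [0, 0, 0.05]],
    [[0, 0, 0], [0, 0, 0.05]],
    [[0, 0, 0], [0, 0, 0.05]],
    [[0, 0, 0], [0, 0, 0.022]],
    [[0, 0, 0], [0, 0, 0]]
  ]
}}

```text
time: 8.9
tool_pos: [0.4746, 0.063, 0.3236]
tool_rot: [-3.14, 0.0, 1.399]
contact_force: [0.4, 0.4, -7.2]
opening: 0.0078
grip_force: 45.0
```

Run:
```python
from h import *
F=[]
for i in range(6):
    s=robot.observe();F.append(np.r_[s["contact_force"],s["torque"]]);im,W=cloud("side")
print(np.mean(F,0).round(3),np.std(F,0).round(3),s["time"],s["tool_pos"],s["tool_rot"],s["opening"])
cv2.imwrite("pics/s1.png",cv2.resize(im[120:360,200:480],None,fx=2,fy=2));np.savez("s1.npz",im=im,W=W)
```

```text
[ 6.800e-02 -1.210e-01 -6.677e+00 -1.310e-01 -8.500e-02 -2.000e-03] [0.681 0.451 0.66  0.026 0.04  0.036] 9.15 [0.47484183 0.06302855 0.32412264] [-3.14150687e+00  1.19669110e-04  1.39832763e+00] 0.007934751853183493
```

View pics/s1.png

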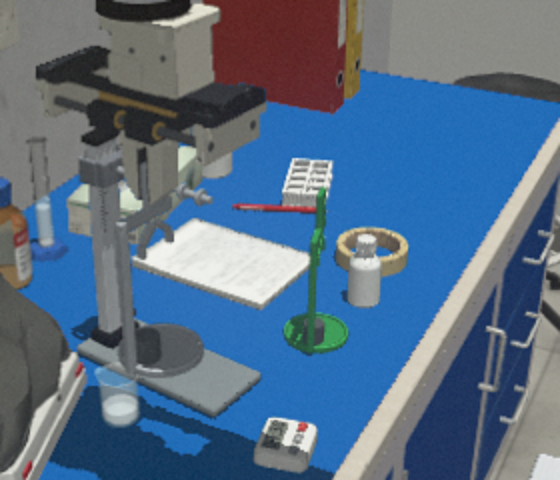

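The hanger hangs upright in the fingers, about 6.9 N, with its notch side facing the rod. The stand is at (100–200, 190–350) in this crop, and the green look-alike is clear.

Run:
```python
from h import *
w=np.load("top0.npz")["W"].reshape(-1,3);m=(w[:,2]>.2)&(w[:,0]>.55)&(w[:,0]<.72)&(w[:,1]>-.04)&(w[:,1]<.2)
for x in np.arange(.6,.72,.02):
    q=w[m&(w[:,0]>=x)&(w[:,0]<x+.02)]
    if len(q): print(x.round(2),q[:,1].min().round(3),q[:,2].max().round(3))
W=np.load("s1.npz")["W"];P=near(W,.48,.10,.03,.17,.29)
zs=np.arange(.17,.29,.02)
for z in zs:
    q=P[(P[:,2]>z)&(P[:,2]<z+.02)]
    if len(q): print("strip",z.round(2),len(q),np.median(q,0).round(4))
e=np.radians(-9.9);ex=np.array([np.cos(e),np.sin(e),0]);hy=np.array([-ex[1],ex[0],0])
seat=np.array([.532,-.1045,.24]);lean=.23;hz=np.sin(lean)*hy+np.cos(lean)*np.array([0,0,1])
s=robot.observe();d=seat+.0316*hz-s["tool_pos"];print("to seated TCP: along tool y",d@ex,"hy",d@hy,"up",d[2])
```

```text
0.66 0.12 0.297
0.68 0.068 0.484
0.7 0.037 0.504
strip 0.17 188 [0.4738 0.0919 0.1789]
strip 0.19 150 [0.4782 0.089  0.1942]
strip 0.21 57 [0.4789 0.105  0.2208]
strip 0.23 62 [0.4789 0.1053 0.2396]
strip 0.25 68 [0.4791 0.1046 0.2599]
strip 0.27 113 [0.4783 0.1013 0.2815]
to seated TCP: along tool y 0.08508678368559702 hy -0.1479796290889305 up -0.05341551163719205
```

>>> {"fn": "send_rows", "kwargs": {
  "plan": [
    [[-0.2, 0.3, 0], [0, 0, 0]],
    [[-0.3, 0.4, 0], [0, 0, 0]],
    [[-0.3, 0.4, 0], [0, 0, 0]],
    [[-0.3, 0.4, 0], [0, 0, 0]],
    [[-0.3, 0.4, 0], [0, 0, 0]],
    [[-0.3, 0.4, 0], [0, 0, 0]],
    [[-0.3, 0.4, 0], [0, 0, 0]],
    [[-0.2, 0.4, 0], [0, 0, 0]],
    [[-0.2, 0.3, 0], [0, 0, 0]],
    [[0, 0, 0], [0, 0, 0]]
  ]
}}

```text
time: 10.45
tool_pos: [0.5486, -0.0111, 0.3239]
tool_rot: [-3.141, 0.0, 1.397]
contact_force: [0.7, 0.6, -6.8]
opening: 0.0083
grip_force: 45.0
```

>>> {"fn": "send_rows", "kwargs": {
  "plan": [
    [[0, 0, 0], [0, -0.012, 0]],
    [[0, 0, 0], [0, -0.02, 0]],
    [[0, 0, 0], [0, -0.024, 0]],
    [[0, 0, 0], [0, -0.024, 0]],
    [[0, 0, 0], [0, -0.024, 0]],
    [[0, 0, 0], [0, -0.022, 0]],
    [[0, 0, 0], [0, -0.02, 0]],
    [[0, 0, 0], [0, 0, 0]],
    [[0, 0, 0], [0, 0, 0]],
    [[0, 0, 0], [0, 0, 0]]
  ]
}}

```text
time: 11.7
tool_pos: [0.5483, -0.011, 0.3243]
tool_rot: [3.141, 0.229, 1.397]
contact_force: [-0.5, -0.6, -6.8]
opening: 0.0076
grip_force: 45.0
```

```bash
cat >> h.py <<'E'
from scipy.spatial.transform import Rotation as Ro
def rel(seat=np.array([.532,-.1045,.24])):
    s=robot.observe();R=Ro.from_euler("xyz",s["tool_rot"]).as_matrix()
    e=np.radians(-9.7);ex=np.array([np.cos(e),np.sin(e),0]);hy=np.array([-ex[1],ex[0],0])
    notch=s["tool_pos"]-.0316*-R[:,2]
    d=seat-notch
    print("t",s["time"],"tool z",R[:,2].round(3),"lean",np.arctan2(-R[:,2]@hy,-R[2,2]).round(4),"notch->seat along,hy,up mm",(1000*np.array([d@ex,d@hy,d[2]])).round(1),"tool-axes units",(R.T@d/.025).round(3),"F",s["contact_force"].round(2),"T",s["torque"].round(3),"up in tool units/mm",(R.T@np.array([0,0,.04])).round(4),"hy",(R.T@hy*.04).round(4))
E
python3 -c "
from h import *
rel()"
```

```text
t 11.7 tool z [-0.039 -0.224 -0.974] lean 0.2292 notch->seat along,hy,up mm [ -0.2 -87.7 -53.5] tool-axes units [-2.931  0.005  2.881] F [-0.47 -0.59 -6.81] T [ 0.444 -0.183  0.048] up in tool units/mm [-0.0091  0.     -0.039 ] hy [ 0.039  -0.0002 -0.0091]
```

>>> {"fn": "send_rows", "kwargs": {
  "plan": [
    [[-0.3, 0, 0.07], [0, 0, 0]],
    [[-0.4, 0, 0.093], [0, 0, 0]],
    [[-0.4, 0, 0.093], [0, 0, 0]],
    [[-0.4, 0, 0.093], [0, 0, 0]],
    [[-0.4, 0, 0.093], [0, 0, 0]],
    [[-0.4, 0, 0.093], [0, 0, 0]],
    [[-0.4, 0, 0.093], [0, 0, 0]],
    [[-0.4, 0, 0.093], [0, 0, 0]],
    [[-0.32, 0, 0.075], [0, 0, 0]],
    [[0, 0, 0], [0, 0, 0]]
  ]
}}

```text
time: 12.95
tool_pos: [0.533, -0.0978, 0.3243]
tool_rot: [3.142, 0.229, 1.397]
contact_force: [0.3, 0.4, -6.3]
opening: 0.0078
grip_force: 45.0
```

Run:
```python
from h import *
rel()
a,W=cloud("side");b,_=cloud("wrist")
np.savez("s2.npz",im=a,W=W)
A=cv2.resize(a[160:340,215:345],(433,600),interpolation=cv2.INTER_CUBIC);B=cv2.resize(b,(360,270));C=np.zeros((600,360,3),np.uint8);C[:270]=B
t,_=cloud("top");C[280:]=cv2.resize(t[140:254,250:378],(360,320))
cv2.imwrite("pics/s2.png",np.hstack([A,C]))
```

```text
t 12.95 tool z [-0.039 -0.224 -0.974] lean 0.2295 notch->seat along,hy,up mm [  0.2   0.4 -53.5] tool-axes units [0.502 0.007 2.081] F [ 0.31  0.36 -6.3 ] T [ 0.504 -0.23  -0.009] up in tool units/mm [-0.0091  0.     -0.039 ] hy [ 0.039  -0.0002 -0.0091]
```

View pics/s2.png

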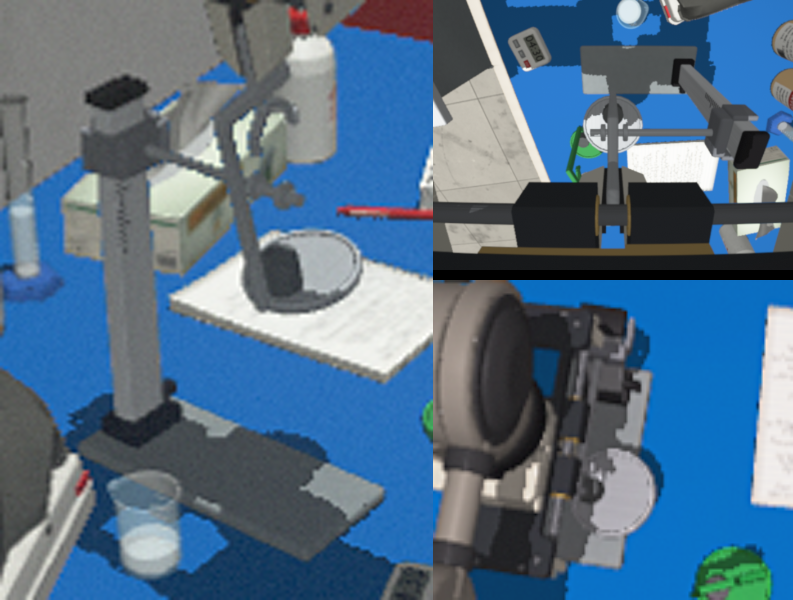

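The rod is inside the window. In the wrist inset the hanger's arm (x≈612) crosses the rod midway between the collars (x≈597 and 625), so I lower the hanger.

>>> {"fn": "send_rows", "kwargs": {
  "plan": [
    [[0.04, 0, 0.15], [0, 0, 0]],
    [[0.05, 0, 0.2], [0, 0, 0]],
    [[0.05, 0, 0.2], [0, 0, 0]],
    [[0.05, 0, 0.2], [0, 0, 0]],
    [[0.05, 0, 0.2], [0, 0, 0]],
    [[0.05, 0, 0.2], [0, 0, 0]],
    [[0.05, 0, 0.2], [0, 0, 0]],
    [[0.04, 0, 0.2], [0, 0, 0]],
    [[0.03, 0, 0.15], [0, 0, 0]],
    [[0.02, 0, 0.08], [0, 0, 0]]
  ]
}}

```text
time: 14.35
tool_pos: [0.5332, -0.0969, 0.2782]
tool_rot: [-3.141, 0.229, 1.398]
contact_force: [-1.0, -0.5, -6.8]
opening: 0.0077
grip_force: 45.0
```

>>> {"fn": "send_rows", "kwargs": {
  "plan": [
    [[0.02, 0, 0.08], [0, 0, 0]],
    [[0.02, 0, 0.08], [0, 0, 0]],
    [[0.02, 0, 0.08], [0, 0, 0]],
    [[0.02, 0, 0.08], [0, 0, 0]],
    [[0.02, 0, 0.08], [0, 0, 0]],
    [[0.02, 0, 0.08], [0, 0, 0]],
    [[0.02, 0, 0.08], [0, 0, 0]],
    [[0.02, 0, 0.08], [0, 0, 0]],
    [[0.02, 0, 0.08], [0, 0, 0]],
    [[0.02, 0, 0.08], [0, 0, 0]]
  ]
}}

```text
time: 15.6
tool_pos: [0.5333, -0.0967, 0.2578]
tool_rot: [3.141, 0.23, 1.398]
contact_force: [-0.0, -0.6, -4.9]
opening: 0.0078
grip_force: 45.0
```

Run:
```python
from h import *
for i in range(4): rel();a,W=cloud("side")
P=W.reshape(-1,3);e=np.radians(-9.7);ex=np.array([np.cos(e),np.sin(e)]);nn=np.array([-ex[1],ex[0]])
for z in (np.load("s2.npz")["W"],W):
    P=z.reshape(-1,3);a=(P[:,:2]-[.532,-.1045])@ex;b=(P[:,:2]-[.532,-.1045])@nn
    m=(a>.03)&(a<.085)&(abs(b)<.006)&(P[:,2]>.16)&(P[:,2]<.255);print(m.sum(),np.median(P[m,2]) if m.any() else 0)
b,_=cloud("wrist");cv2.imwrite("pics/w3.png",b)
```

```text
t 15.6 tool z [-0.039 -0.224 -0.974] lean 0.2297 notch->seat along,hy,up mm [ 0.1 -0.7 12.9] tool-axes units [-0.146  0.003 -0.497] F [-0.04 -0.61 -4.89] T [ 0.163 -0.041 -0.059] up in tool units/mm [-0.0091  0.     -0.0389] hy [ 0.0389 -0.0002 -0.0091]
t 15.65 tool z [-0.039 -0.224 -0.974] lean 0.2296 notch->seat along,hy,up mm [ 0.1 -0.7 13.2] tool-axes units [-0.149  0.005 -0.507] F [-1.04 -0.96 -4.61] T [ 0.102 -0.194 -0.017] up in tool units/mm [-0.0091 -0.     -0.0389] hy [ 0.0389 -0.0002 -0.0091]
t 15.7 tool z [-0.039 -0.224 -0.974] lean 0.2297 notch->seat along,hy,up mm [ 0.1 -0.7 13. ] tool-axes units [-0.148  0.003 -0.501] F [-0.45 -0.47 -4.82] T [ 0.149 -0.111  0.004] up in tool units/mm [-0.0091 -0.     -0.0389] hy [ 0.0389 -0.0002 -0.0091]
t 15.75 tool z [-0.039 -0.224 -0.974] lean 0.2296 notch->seat along,hy,up mm [ 0.1 -0.7 12.9] tool-axes units [-0.146  0.003 -0.496] F [-0.8  -0.13 -4.27] T [ 0.084 -0.058  0.019] up in tool units/mm [-0.0091  0.     -0.0389] hy [ 0.0389 -0.0002 -0.0091]
67 0.24263158522232442
77 0.23009167446276516
```

View pics/w3.png

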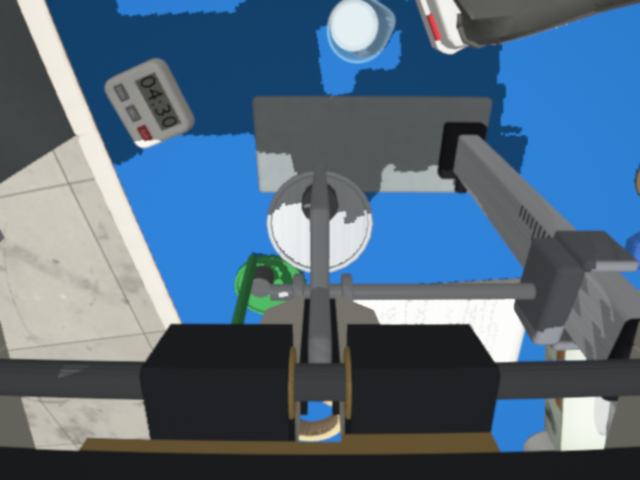

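The rod has sunk by 12.5 mm, which agrees with the arm's 13 mm. The hanger's arm (x≈320) sits between the collars (297 and 347). I keep easing it down.

>>> {"fn": "send_rows", "kwargs": {
  "plan": [
    [[0.02, 0, 0.08], [0, 0, 0]],
    [[0.02, 0, 0.08], [0, 0, 0]],
    [[0.02, 0, 0.08], [0, 0, 0]],
    [[0.02, 0, 0.08], [0, 0, 0]],
    [[0.02, 0, 0.08], [0, 0, 0]],
    [[0.02, 0, 0.08], [0, 0, 0]],
    [[0.02, 0, 0.08], [0, 0, 0]],
    [[0.02, 0, 0.08], [0, 0, 0]],
    [[0.02, 0, 0.08], [0, 0, 0]],
    [[0.02, 0, 0.08], [0, 0, 0]]
  ]
}}

```text
time: 17.1
tool_pos: [0.5333, -0.0964, 0.2372]
tool_rot: [3.141, 0.23, 1.398]
contact_force: [-1.9, -4.3, -2.0]
opening: 0.0079
grip_force: 45.0
```

>>> {"fn": "send_rows", "kwargs": {
  "plan": [
    [[0.02, 0, 0.08], [0, 0, 0]],
    [[0.02, 0, 0.08], [0, 0, 0]],
    [[0.01, 0, 0.06], [0, 0, 0]],
    [[0.01, 0, 0.06], [0, 0, 0]],
    [[0.01, 0, 0.06], [0, 0, 0]],
    [[0.01, 0, 0.05], [0, 0, 0]],
    [[0.01, 0, 0.04], [0, 0, 0]],
    [[0, 0, 0], [0, 0, 0]],
    [[0, 0, 0], [0, 0, 0]],
    [[0, 0, 0], [0, 0, 0]]
  ]
}}

```text
time: 18.35
tool_pos: [0.5333, -0.0965, 0.2263]
tool_rot: [3.141, 0.229, 1.398]
contact_force: [-1.4, -3.9, -0.6]
opening: 0.0081
grip_force: 45.0
```

```bash
cat > f.py <<'E'
from h import *
import sys
F=[];rel()
for i in range(int(sys.argv[1])):
    s=robot.observe();F.append(np.r_[s["contact_force"],s["torque"]]);a,W=cloud("side")
print("mean",np.mean(F,0).round(3),"sem",(np.std(F,0)/len(F)**.5).round(3))
P=W.reshape(-1,3);e=np.radians(-9.7);ex=np.array([np.cos(e),np.sin(e)]);nn=np.array([-ex[1],ex[0]])
a=(P[:,:2]-[.532,-.1045])@ex;b=(P[:,:2]-[.532,-.1045])@nn
m=(a>.03)&(a<.085)&(abs(b)<.006)&(P[:,2]>.14)&(P[:,2]<.255);print(m.sum(),"sag mm",242.6-1000*np.median(P[m,2]))
E
python3 f.py 20
```

```text
t 18.35 tool z [-0.039 -0.224 -0.974] lean 0.2294 notch->seat along,hy,up mm [ 0.1 -1.  44.4] tool-axes units [-0.442  0.003 -1.722] F [-1.41 -3.91 -0.63] T [-0.697  0.102 -0.064] up in tool units/mm [-0.0091  0.     -0.039 ] hy [ 0.039  -0.0001 -0.0091]
mean [-0.637 -3.918 -0.557 -0.667  0.046 -0.009] sem [0.106 0.102 0.076 0.007 0.01  0.009]
77 sag mm 44.10638700472697
```

There is a 3.9 N side load, so the rod is bearing on only one face of the notch. I shift 1 mm toward -y.

>>> {"fn": "send_rows", "kwargs": {
  "plan": [
    [[-0.01, 0, 0], [0, 0, 0]],
    [[-0.01, 0, 0], [0, 0, 0]],
    [[-0.01, 0, 0], [0, 0, 0]],
    [[-0.01, 0, 0.01], [0, 0, 0]],
    [[0, 0, 0], [0, 0, 0]],
    [[0, 0, 0], [0, 0, 0]],
    [[0, 0, 0], [0, 0, 0]],
    [[0, 0, 0], [0, 0, 0]],
    [[0, 0, 0], [0, 0, 0]],
    [[0, 0, 0], [0, 0, 0]]
  ]
}}

```text
time: 20.6
tool_pos: [0.5331, -0.0975, 0.2263]
tool_rot: [-3.142, 0.229, 1.398]
contact_force: [-0.7, -1.2, -0.6]
opening: 0.0078
grip_force: 45.0
```

```bash
python3 f.py 10
```

```text
t 20.6 tool z [-0.039 -0.224 -0.974] lean 0.2294 notch->seat along,hy,up mm [ 0.1  0.1 44.5] tool-axes units [-0.401  0.006 -1.735] F [-0.74 -1.19 -0.58] T [ 0.064 -0.226  0.003] up in tool units/mm [-0.0091 -0.     -0.039 ] hy [ 0.039  -0.0002 -0.0091]
mean [ 0.086 -0.034 -0.629  0.1   -0.166  0.025] sem [0.161 0.149 0.159 0.007 0.011 0.008]
74 sag mm 43.76159036115058
```

>>> {"fn": "send_rows", "kwargs": {
  "plan": [
    [[0.01, 0, 0.03], [0, 0, 0]],
    [[0.01, 0, 0.03], [0, 0, 0]],
    [[0.01, 0, 0.03], [0, 0, 0]],
    [[0.01, 0, 0.03], [0, 0, 0]],
    [[0, 0, 0.03], [0, 0, 0]],
    [[0, 0, 0.02], [0, 0, 0]],
    [[0, 0, 0], [0, 0, 0]],
    [[0, 0, 0], [0, 0, 0]],
    [[0, 0, 0], [0, 0, 0]],
    [[0, 0, 0], [0, 0, 0]]
  ]
}}

```text
time: 22.35
tool_pos: [0.5331, -0.0975, 0.2219]
tool_rot: [3.141, 0.229, 1.398]
contact_force: [-0.4, -1.1, -0.6]
opening: 0.0073
grip_force: 45.0
```

```bash
python3 f.py 25
```

```text
t 22.35 tool z [-0.039 -0.224 -0.974] lean 0.2294 notch->seat along,hy,up mm [ 0.1  0.1 48.9] tool-axes units [-0.442  0.004 -1.903] F [-0.42 -1.07 -0.64] T [ 0.001 -0.108  0.012] up in tool units/mm [-0.0091  0.     -0.039 ] hy [ 0.039  -0.0001 -0.0091]
mean [ 0.058 -0.362 -0.007 -0.01  -0.12   0.008] sem [0.114 0.104 0.081 0.006 0.005 0.005]
70 sag mm 48.03646443203985
```

>>> {"fn": "send_rows", "kwargs": {
  "plan": [
    [[0, 0, 0], [0, 0, 0]],
    [[0, 0, 0], [0, 0, 0]],
    [[0, 0, 0], [0, 0, 0]],
    [[0, 0, 0], [0, 0, 0]],
    [[0, 0, 0], [0, 0, 0]],
    [[0, 0, 0], [0, 0, 0]],
    [[0, 0, 0], [0, 0, 0]],
    [[0, 0, 0], [0, 0, 0]],
    [[0, 0, 0], [0, 0, 0]],
    [[0, 0, 0], [0, 0, 0]]
  ],
  "force": 12
}}

```text
time: 24.85
tool_pos: [0.5331, -0.0975, 0.2219]
tool_rot: [3.142, 0.229, 1.398]
contact_force: [0.5, -1.8, 0.9]
opening: 0.008
grip_force: 12.0
```

>>> {"fn": "send_rows", "kwargs": {
  "plan": [
    [[0, 0, 0], [0, 0, 0]],
    [[0, 0, 0], [0, 0, 0]],
    [[0, 0, 0], [0, 0, 0]],
    [[0, 0, 0], [0, 0, 0]],
    [[0, 0, 0], [0, 0, 0]],
    [[0, 0, 0], [0, 0, 0]],
    [[0, 0, 0], [0, 0, 0]],
    [[0, 0, 0], [0, 0, 0]],
    [[0, 0, 0], [0, 0, 0]],
    [[0, 0, 0], [0, 0, 0]]
  ],
  "force": 3
}}

```text
time: 26.1
tool_pos: [0.5331, -0.0974, 0.2219]
tool_rot: [3.142, 0.229, 1.398]
contact_force: [1.3, 0.2, -0.6]
opening: 0.0079
grip_force: 3.0
```

```bash
python3 f.py 12
```

```text
t 26.1 tool z [-0.039 -0.224 -0.974] lean 0.2293 notch->seat along,hy,up mm [ 0.1  0.  48.9] tool-axes units [-0.443  0.004 -1.904] F [ 1.35  0.23 -0.62] T [ 0.115 -0.206  0.062] up in tool units/mm [-0.0091  0.     -0.039 ] hy [ 0.039  -0.0001 -0.0091]
mean [ 0.631  0.3   -0.321  0.16  -0.279  0.043] sem [0.134 0.107 0.12  0.01  0.009 0.011]
74 sag mm 47.95655047014469
```

>>> {"fn": "send_rows", "kwargs": {
  "plan": [
    [[0, 0, 0], [0, 0, 0]],
    [[0, 0, 0], [0, 0, 0]],
    [[0, 0, 0], [0, 0, 0]],
    [[0, 0, 0], [0, 0, 0]],
    [[0, 0, 0], [0, 0, 0]],
    [[0, 0, 0], [0, 0, 0]],
    [[0, 0, 0], [0, 0, 0]],
    [[0, 0, 0], [0, 0, 0]],
    [[0, 0, 0], [0, 0, 0]],
    [[0, 0, 0], [0, 0, 0]]
  ],
  "gripper": -0.4
}}

```text
time: 27.95
tool_pos: [0.5331, -0.0975, 0.2219]
tool_rot: [3.142, 0.229, 1.398]
contact_force: [0.7, -0.0, 0.3]
opening: 0.0276
grip_force: 0.0
```

```bash
python3 f.py 3; python3 -c "
from h import *
b,_=cloud('wrist');cv2.imwrite('pics/w4.png',b)"
```

```text
t 27.95 tool z [-0.039 -0.224 -0.974] lean 0.2294 notch->seat along,hy,up mm [ 0.1  0.1 48.9] tool-axes units [-0.442  0.005 -1.904] F [ 0.73 -0.02  0.33] T [ 0.099 -0.104 -0.006] up in tool units/mm [-0.0091  0.     -0.039 ] hy [ 0.039  -0.0001 -0.0091]
mean [-0.138 -0.099  0.115  0.115 -0.096 -0.002] sem [0.396 0.372 0.094 0.02  0.011 0.021]
74 sag mm 47.719639470967564
```

View pics/w4.png

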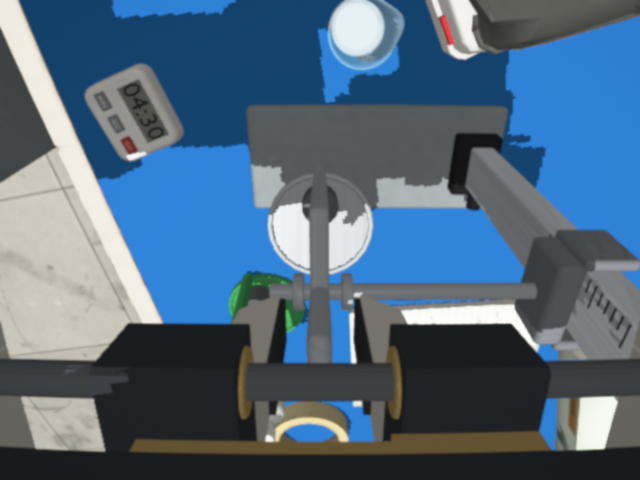

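The fingers stand open on both sides of the tab (x≈280 and 362, tab at 320). The hanger hangs still between the collars, and I withdraw along the tool axis.

>>> {"fn": "send_rows", "kwargs": {
  "plan": [
    [[0, 0, -0.1], [0, 0, 0]],
    [[0, 0, -0.2], [0, 0, 0]],
    [[0, 0, -0.3], [0, 0, 0]],
    [[0, 0, -0.4], [0, 0, 0]],
    [[0, 0, -0.5], [0, 0, 0]],
    [[0, 0, -0.6], [0, 0, 0]],
    [[0, 0, -0.7], [0, 0, 0]],
    [[0, 0, -0.7], [0, 0, 0]],
    [[0, 0, -0.5], [0, 0, 0]],
    [[0, 0, -0.2], [0, 0, 0]]
  ]
}}

```text
time: 29.4
tool_pos: [0.5374, -0.0738, 0.3252]
tool_rot: [3.14, 0.229, 1.398]
contact_force: [0.4, 0.4, -0.5]
opening: 0.0273
grip_force: 0.0
```

>>> {"fn": "send_rows", "kwargs": {
  "plan": [
    [[0, 0, 0], [0, 0, 0]],
    [[0, 0, 0], [0, 0, 0]],
    [[0, 0, 0], [0, 0, 0]],
    [[0, 0, 0], [0, 0, 0]],
    [[0, 0, 0], [0, 0, 0]],
    [[0, 0, 0], [0, 0, 0]],
    [[0, 0, 0], [0, 0, 0]],
    [[0, 0, 0], [0, 0, 0]],
    [[0, 0, 0], [0, 0, 0]],
    [[0, 0, 0], [0, 0, 0]]
  ]
}}

```text
time: 30.65
tool_pos: [0.5372, -0.074, 0.3241]
tool_rot: [-3.142, 0.229, 1.398]
contact_force: [-0.4, 1.0, -0.6]
opening: 0.0277
grip_force: 0.0
```

```bash
python3 f.py 2
python3 - <<'E'
from h import *
b,_=cloud('side');cv2.imwrite('pics/s5.png',cv2.resize(b[160:340,215:345],(433,600)))
b2,_=cloud('side');print("pixel change",cv2.absdiff(b,b2)[160:340,215:345].max(2).mean())
E
```

```text
t 30.65 tool z [-0.039 -0.224 -0.974] lean 0.2294 notch->seat along,hy,up mm [  0.1 -23.8 -53.4] tool-axes units [-0.44   0.006  2.295] F [-0.37  1.   -0.59] T [ 0.1   -0.124 -0.016] up in tool units/mm [-0.0091 -0.     -0.039 ] hy [ 0.039  -0.0002 -0.0091]
mean [-0.064  0.81  -0.589  0.125 -0.121 -0.028] sem [0.218 0.134 0.002 0.018 0.003 0.008]
75 sag mm 48.23167647049482
pixel change 3.543162393162393
```

View pics/s5.png

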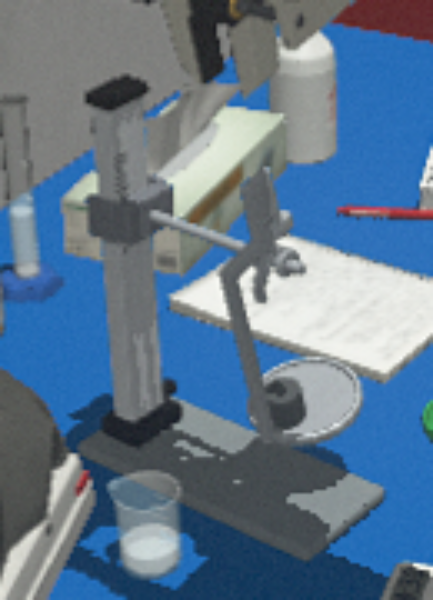

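The picture shows the hanger hanging free between the collars: tab at about (258,190), pan at about (310,395). The sag is 48 mm and the gripper is clear, so I hand in.

```bash
python3 -c "
from cell import robot
print(robot.hand_in())"
```

```text
the job is handed in; nothing more can be done
None
```

The hanger now hangs free on the balance's rod between the two collars, still and at its natural lean, with the spring sagging about 48 mm; I handed the job in at about 31 s of the 48 s allowed, and no verdict came back.

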